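# Turn a tile face up and hold it in the corner board for stencilling

## Task

Take the tile that lies clay-side up on the drying rack, turn it over so that its white face is up, without dropping it or letting it slap down, and lay it on the corner board. Push it into the corner until it sits flat, square and flush against both fences, and finish while still holding it pressed firmly against both with the fingers, so that it cannot shift under the stencil brush. Leave the finished tile and the other things on the table where they stand.

Things in the scene. Friction and masses are not known exactly. Their poses are not given: they have to be found in the camera images.
- tile_center (a point): centre (half-way up) of the work tile: a clay tile 120 x 60 x 10 mm, about 0.14 kg, with one white glazed face and one red-brown ribbed clay back. Its x axis runs along the 120 mm length, y along the 60 mm width, and z points out of the clay BACK: z points up at the start (white face down) and must point down when the white face is up. It starts lying across the two slats of the drying rack, its underside 24 mm above the table and its ends overhanging the slats
- rack: low slatted wooden drying rack that does not move: two slats 14 mm wide and 270 mm long along its y axis, 30 mm either side of its middle, tops 24 mm above the table, on two bearers 130 mm long. Origin: its middle, on the table
- jig: squared corner board, a plywood board that does not move: 240 mm along its x, 300 mm along its y, upper surface 18 mm above the table. Origin: centre of its underside, on the table. Its x points to the back fence (away from the robot), its y to the side fence (to the robot's left)
- corner (a point): inside corner of the corner board, where the inner faces of the two fences would meet, on the board's upper surface (18 mm above the table). Axes as the board's: the back fence's inner face runs along y through this point, the side fence's inner face runs along x through it, and the free board lies toward -x (220 mm) and -y (280 mm)
- back_fence: smooth waxed dark walnut strip (a tile slides along it easily) along the far long edge of the corner board: 300 mm long, 20 mm wide, standing 8 mm above the board's surface (2 mm less than a tile). Origin: centre of its underside, 110 mm from the board's middle along the board's x
- side_fence: smooth waxed dark walnut strip along the left short edge of the corner board: 212 mm long, 20 mm wide, standing 8 mm above the board's surface, ending 8 mm short of the back fence. Origin: centre of its underside, 140 mm from the board's middle along the board's y
- done_tile: bystander: finished tile, same size as the work tile, white face up with blue bands and dots, lying on the same rack about 136 mm to one side of the work tile; origin at the centre of its underside
- paint_pot: bystander: small yellow paint pot with white cap, 36 mm diameter, 36 mm high, standing on the corner board near its front right corner; origin at the centre of its underside
- red_cup: bystander: red plastic cup, 90 mm across the rim, 115 mm high; origin at the centre of its underside
- bowl: bystander: teal bowl, 140 mm across the rim, 55 mm high; origin at the centre of its underside
- paint_bottle: bystander: paint bottle with white cap, 38 mm diameter, 105 mm high; origin at the centre of its underside
- brush_mug: bystander: white mug with brushes standing in it, 84 mm diameter, 185 mm high over the brushes; origin at the centre of its underside
- piggy: bystander: unpainted clay piggy bank, 125 mm long, 86 mm wide, about 108 mm high; origin on the surface beneath its middle
- tile: the work tile itself (see tile_center, 5 mm above this origin at the start): origin at the centre of its white face, same axes

How it is judged:
By the outcome, as a careful person would: the job done as asked, in the order asked, and still so for the second after the job is handed in, while the arm keeps its last pose, push and grip.
It also fails if it takes over 72 s, if anything falls off the work surface, if the arm or the gripper's body presses on something with over 40 N, if the wrist force passes 120 N, or if a joint passes its speed limit or range.

## Robot

A 6-joint arm with a two-finger parallel gripper is mounted at the origin on the work surface. World frame = base frame: x ahead of the robot, y to its left, z up, the work surface at z = 0. Lengths are in m, angles in degrees, forces in N, time in s.
With the tool pointing down it reaches from about 0.4 to 0.825 m from the base axis. Payload 7 kg.
Tool frame: the origin (TCP) lies at the centre of the arm's flange, where the gripper is bolted on; the fingertips stand 178 mm ahead of it and the grasp point (between the pads) lies 159 mm ahead of it (tip_reach is the distance from the TCP to the fingertips, in m); z points along the fingers, y is the line along which they close (so a half turn about z gives the same grasp; the last joint's range is limited). The gripper opens to 88 mm and grips with 3 to 60 N. Pads are 19 mm wide; open, the fingers measure 130 mm over their backs; the gripper's body (78 mm by 193 mm) begins 47 mm behind the grasp point.
Start: joints at [84.918, 20.546, 0.682, 0, -70.136, -16.507], TCP at [0.248, 0.628, 0.405] pointing down, gripper open.
Joint ranges: [-176.03, 176.03], [-82.01, 121.73], [-58.28, 71.71], [-173.87, 95.51], [-174.79, -0.11], [-173.66, 173.66]. Speed limits (degrees/s): [136.94, 136.94, 172.46, 180, 180, 180].

## Interface

Orientations are given as [roll, pitch, yaw] about the fixed x, y, z axes, in that order (R = Rz(yaw) Ry(pitch) Rx(roll)).
In Python, from plant import * gives the robot as it stands.
- The arm moves only by the shell command python3 -m handwheel 'ROWS'. ROWS is JSON, a list of rows, each a list of 7 numbers: the opening, from -1 (shut) to 1 (fully open), then the shift along the tool's x, y, z as a fraction of full scale, then the turn, a rotation vector about the tool's x, y, z as a fraction of full scale. A call has 1 to 5 rows; each row shifts and turns the commanded pose from where the row before left it, along the tool's axes as they then stand; what a row does not reach is not made up. Full scale, the value 1, is 0.025 m for a shift and 6 degrees for a turn. A row lasts 1/8 s, in which the tool goes at most 62.5 mm and 10.7 degrees, less where a joint would pass 70% of its speed; a pose out of reach is approached as far as the arm can. A call with a number of a shift or a turn outside -1 to 1 is refused whole. A call with a gripper value outside its range is refused whole. The fingers move at their own pace and stop on an object; the grip force is fixed at half the most. Time passes only in rows, so rows that do not move let the fingers close. It gives the time, the measured TCP pose, the force, the opening and the grip force at its end, in the units of the state.
- get_obs(): the state, without advancing time (a new reading comes with each control period).
- snapshot(name): name is "scene" or "side" or "wrist"; returns a dict with "color" (384x512x3 uint8, red, green, blue), "fx", "fy", "cx", "cy" (pixels), "k1" (the pictures are not rectified: a ray, as slopes to the right and down, at radius r is drawn at 1 + k1 r^2 times it, then the intrinsics apply), "R" (3x3) and "t" (3): a world point X has camera coordinates R X + t; the wrist camera has in their place "tool_from_camera" (4x4, takes a point from camera to tool coordinates, whose origin is the TCP and whose axes are the flange's). Camera axes: x right, y down, z forward; pixel columns grow to the right and rows downward; lengths in m; the calibration is good to about 2 mm. A picture is of the moment at which its call begins: read the wrist's pose just before it. There is no depth.
- close_job(): hands the job in; it is judged then, once.
The state is a dict: "clock": time; "joint_pos": joint angles; "qvel": joint speeds; "tau": joint torques, N m; "tool_pos": TCP position; "orientation": TCP orientation; "force": force on the tool from outside, world axes, zero at the start; "moment": the same for the moment, N m; "opening": finger opening in m; "gripper_force": force on a finger pad.
Only numpy, scipy, OpenCV 4.12 (cv2) and the standard library are available. Lean on these libraries where they do the work, as an engineer would, in place of code of your own. Each camera call takes 0.05 s, during which the arm holds its last target. There are 200 camera calls.

## Working session

There is one attempt and no reset: what is moved stays moved. The work goes in short steps, Python scripts to look and compute and a shell command to move; the robot and the scene stay as the last step left them, time stands still between calls to the robot, and variables do not carry over. Pictures are saved under pics/ and viewed, at most 10 in all, crops included, and the job is handed in when it is done.

```bash
ls; mkdir -p pics
cat > h.py <<'E'
from plant import *
import numpy as np, cv2
from scipy.spatial.transform import Rotation as Ro
def snap(n,f=None):
    o=get_obs(); s=snapshot(n)
    if n=="wrist":
        T=np.eye(4);T[:3,:3]=Ro.from_euler('xyz',o['orientation'],degrees=True).as_matrix();T[:3,3]=o['tool_pos']
        W=np.linalg.inv(T@np.array(s['tool_from_camera']));s['R']=W[:3,:3];s['t']=W[:3,3]
    s['R']=np.array(s['R']);s['t']=np.array(s['t'])
    if f: cv2.imwrite('pics/'+f,s['color'][:,:,::-1])
    return s
def ray(s,u,v):
    d=np.array([(u-s['cx'])/s['fx'],(v-s['cy'])/s['fy']]);p=d.copy()
    for _ in range(20): p=d/(1+s['k1']*(p@p))
    return -s['R'].T@s['t'], s['R'].T@np.array([p[0],p[1],1])
def atz(s,u,v,z):
    c,d=ray(s,u,v); return c+d*(z-c[2])/d[2]
def tri(obs):
    A=0;b=0
    for s,u,v in obs:
        c,d=ray(s,u,v);d/=np.linalg.norm(d);P=np.eye(3)-np.outer(d,d);A=A+P;b=b+P@c
    return np.linalg.solve(A,b)
def proj(s,X):
    q=s['R']@np.array(X)+s['t'];p=q[:2]/q[2];p=p*(1+s['k1']*(p@p))
    return np.array([p[0]*s['fx']+s['cx'],p[1]*s['fy']+s['cy']])
E
python3 - <<'E'
from h import *
import pickle
o=get_obs();print(o)
d={n:snap(n,n+'0.png') for n in("scene","side","wrist")}
pickle.dump(d,open('s0.pkl','wb'))
for n in d: print(n,-d[n]['R'].T@d[n]['t'])
print(d['wrist']['tool_from_camera'])
im=np.hstack([cv2.resize(d[n]['color'][:,:,::-1],(400,300)) for n in("scene","side")])
E
```

```text
pics
{'clock': 0.0, 'joint_pos': array([ 8.49182187e+01,  2.05900365e+01,  6.32771599e-01, -2.28630219e-02,
       -7.01379989e+01, -1.65092794e+01]), 'qvel': array([ 0.04697159,  0.0023588 , -0.05171682, -0.04536612,  0.07874657,
       -0.08942198]), 'tau': array([-2.39096429e-03, -5.82713592e+01,  2.93059856e+01,  6.99760705e+00,
        6.95106952e-03, -1.64217281e-04]), 'tool_pos': array([0.24827846, 0.6274455 , 0.403722  ]), 'orientation': array([ 1.79902555e+02, -6.46748155e-03, -2.15988409e+01]), 'force': array([-0.23293565,  1.06391133, -1.33238357]), 'moment': array([-0.04416147,  0.04489749, -0.01249316]), 'gripper_force': 0.0, 'opening': 0.08757489408529376}
scene [1.33747024 0.0703271  0.91222678]
side [-0.12089109 -0.78671794  0.67907776]
wrist [0.31392656 0.60032493 0.38302488]
[[-1.03610188e-03 -9.64789807e-01 -2.63020065e-01  7.10188665e-02]
 [ 9.99999264e-01 -1.16565218e-03  3.36507513e-04  1.08805691e-03]
 [-6.31248931e-04 -2.63019523e-01  9.64790305e-01  2.08035502e-02]
 [ 0.00000000e+00  0.00000000e+00  0.00000000e+00  1.00000000e+00]]
```

View pics/scene0.png

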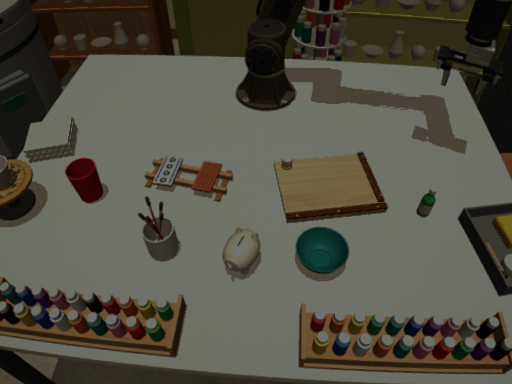

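View pics/side0.png

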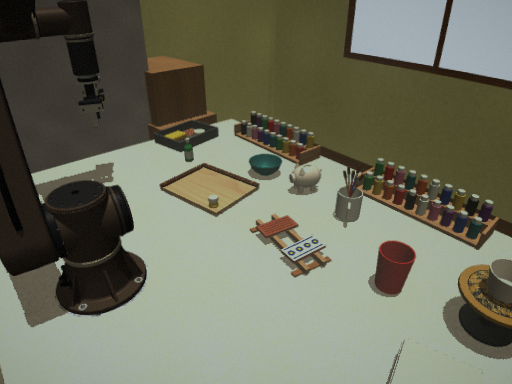

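View pics/wrist0.png

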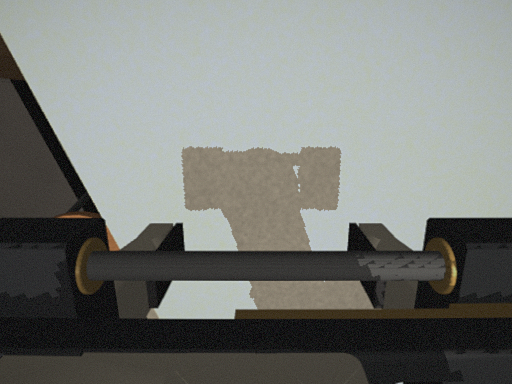

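The scene view shows the clay tile near (207,177), the finished tile near (168,170), the board centred near (330,185) and its inner corner near (380,208). The side view shows the tile near (278,226) and the board near (210,187). The wrist view shows only bare table. Next I enlarge both fixed views to pick corner points.

Run:
```python
from h import *
import pickle
d=pickle.load(open('s0.pkl','rb'))
def crop(n,x,y,w,h,k): return cv2.resize(d[n]['color'][y:y+h,x:x+w,::-1],None,fx=k,fy=k,interpolation=cv2.INTER_CUBIC)
a=crop('scene',140,145,100,60,4);b=crop('scene',265,145,130,80,3)
c=crop('side',245,208,90,70,4);e=crop('side',155,160,110,60,4)
o=np.zeros((560,800,3),np.uint8)
for im,x,y in((a,0,0),(b,405,0),(c,0,260),(e,360,260)): 
    im=im[:,:800-x];o[y:y+im.shape[0],x:x+im.shape[1]]=im
cv2.imwrite('pics/crops.png',o)
```

```text
(no output)
```

View pics/crops.png

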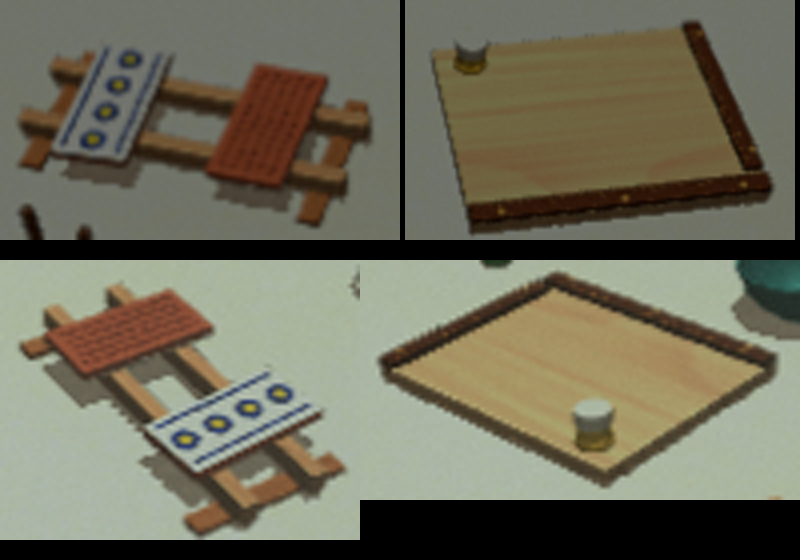

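The crops show the tile's top-face corners clearly in both views. The board's inner corner is at about (204,167) in the side view, and the back fence's inner top edge runs along (470..765, 205..173) in the scene crop.

Run:
```python
from h import *
import pickle
d=pickle.load(open('s0.pkl','rb'))
S=lambda x,y:(d['scene'],140+x/4-.4,145+y/4-.4)
D=lambda x,y:(d['side'],245+x/4-.4,208+(y-260)/4-.4)
P=[tri([S(*a),D(*b)]) for a,b in (((258,65),(92,374)),((328,77),(48,329)),((280,180),(172,290)),((212,168),(215,328)))]
print(np.round(P,4)); P=np.array(P);print(P.mean(0),[np.linalg.norm(P[i]-P[(i+1)%4]).round(4) for i in range(4)])
v=(P[2]+P[3]-P[0]-P[1]);print('yaw',np.degrees(np.arctan2(v[1],v[0])))
B=lambda x,y:(d['scene'],265+(x-405)/3-.4,145+y/3-.4)
E=lambda x,y:(d['side'],155+(x-360)/4-.4,160+(y-260)/4-.4)
print('corner side',atz(*E(557,288),.018),'scene',atz(*B(750,174),.026))
print('board FR',tri([B(432,52),E(606,478)]),'FR z18',atz(*B(432,52),.018),atz(*E(606,478),.018))
print('board backR', atz(*B(470,205),.026),atz(*E(776,352),.026))
print('side fence front inner', atz(*B(685,30),.018),atz(*E(392,371),.018))
print('pot',atz(*B(470,70),.018),atz(*E(593,445),.018))
```

```text
[[ 0.4442 -0.1734  0.0342]
 [ 0.4545 -0.1135  0.0368]
 [ 0.5665 -0.1356  0.0365]
 [ 0.5571 -0.1908  0.0338]]
[ 0.50556033 -0.15331389  0.03531044] [np.float64(0.0608), np.float64(0.1142), np.float64(0.056), np.float64(0.1143)]
yaw -9.967553073822845
corner side [0.57253486 0.37286398 0.018     ] scene [0.57070528 0.36884199 0.026     ]
board FR [0.41059842 0.04837726 0.01323569] FR z18 [0.41521328 0.0486999  0.018     ] [0.40682534 0.04200967 0.018     ]
board backR [0.62899739 0.0952439  0.026     ] [0.649435   0.10443221 0.026     ]
side fence front inner [0.35911382 0.32584838 0.018     ] [0.35383182 0.32491108 0.018     ]
pot [0.43960326 0.09029716 0.018     ] [0.42747858 0.09169813 0.018     ]
```

```bash
cat >> h.py <<'E'
def cur():
    o=get_obs();return np.array(o['tool_pos']),Ro.from_euler('xyz',o['orientation'],degrees=True)
def plan(p1,R1,p0=None,R0=None,n=None):
    if p0 is None:p0,R0=cur()
    q=R0.inv().apply(np.array(p1)-p0);W=(R0.inv()*R1).as_rotvec(degrees=True)
    m=lambda n:np.linalg.solve(sum(Ro.from_rotvec(W*k/n,degrees=True).as_matrix() for k in range(n)),q)
    n=n or 1
    while max(abs(m(n)).max()/.025,abs(W).max()/6/n)>1:n+=1
    print('n',n,np.round(np.r_[m(n)/.025,W/6/n],3).tolist())
def tool(h,e,s=1):
    # h: heading deg, e: elevation deg, y axis = s * left-of-heading
    h,e=np.radians([h,e]);z=np.array([np.cos(h)*np.cos(e),np.sin(h)*np.cos(e),np.sin(e)])
    y=s*np.array([-np.sin(h),np.cos(h),0]);return Ro.from_matrix(np.c_[np.cross(y,z),y,z])
E
python3 - <<'E'
from h import *
import pickle
d=pickle.load(open('s0.pkl','rb'));s=d['scene'];c=d['side']
for n,a,b in(('mug',(160,257),(348,219)),('pig',(240,268),(305,190)),('cup',(90,198),(390,290)),('bowl',(322,265),(265,172)),('bottle',(424,214),(189,160))):
    print(n,atz(s,*a,0).round(3),atz(c,*b,0).round(3))
p,R=cur();t=np.radians(-10)
g=np.array([.5055,-.1533,0])+.064*np.array([np.cos(t),np.sin(t),0]);g[2]=.031
for e in(-30,-45):
  Rt=tool(170,e,1);print(e,g-.159*Rt.as_matrix()[:,2],Rt.as_euler('xyz',degrees=True))
# waypoint: tool down above tile, s choice: turn yaw by -90 relative to arm
Rd=tool(170,-90,1);print(Rd.as_euler('xyz',degrees=True),tool(170,-90,-1).as_euler('xyz',degrees=True))
E
```

```text
mug [ 0.787 -0.24   0.   ] [ 0.746 -0.251  0.   ]
pig [ 0.803 -0.02   0.   ] [ 0.779 -0.021  0.   ]
cup [ 0.595 -0.511  0.   ] [ 0.565 -0.525  0.   ]
bowl [0.778 0.196 0.   ] [0.761 0.193 0.   ]
bottle [0.584 0.507 0.   ] [0.577 0.506 0.   ]
-30 [ 0.70413379 -0.1883245   0.1105    ] [180.  60. -10.]
-45 [ 0.67924961 -0.18393674  0.14342998] [180.  45. -10.]
[180.   0. -10.] [180.   0. 170.]
```

Run:
```python
from h import *
Rd=Ro.from_euler('xyz',[180,0,-21.6-84.4],degrees=True)
a=np.radians(-16);plan([.62*np.cos(a),.62*np.sin(a),.40],Rd)
```

```text
n 39 [0.977, 0.064, 0.004, 0.0, -0.0, 0.361]
```

```bash
python3 -m handwheel '[[1,0.977,0.064,0.004,0,0,0.361],[1,0.977,0.064,0.004,0,0,0.361],[1,0.977,0.064,0.004,0,0,0.361],[1,0.977,0.064,0.004,0,0,0.361],[1,0.977,0.064,0.004,0,0,0.361]]'
python3 -m handwheel '[[1,0.977,0.064,0.004,0,0,0.361],[1,0.977,0.064,0.004,0,0,0.361],[1,0.977,0.064,0.004,0,0,0.361],[1,0.977,0.064,0.004,0,0,0.361],[1,0.977,0.064,0.004,0,0,0.361]]' >/dev/null
python3 -m handwheel '[[1,0.977,0.064,0.004,0,0,0.361],[1,0.977,0.064,0.004,0,0,0.361],[1,0.977,0.064,0.004,0,0,0.361],[1,0.977,0.064,0.004,0,0,0.361],[1,0.977,0.064,0.004,0,0,0.361]]'>/dev/null
python3 -m handwheel '[[1,0.977,0.064,0.004,0,0,0.361],[1,0.977,0.064,0.004,0,0,0.361],[1,0.977,0.064,0.004,0,0,0.361],[1,0.977,0.064,0.004,0,0,0.361],[1,0.977,0.064,0.004,0,0,0.361]]'
python3 -m handwheel '[[1,0.977,0.064,0.004,0,0,0.361],[1,0.977,0.064,0.004,0,0,0.361],[1,0.977,0.064,0.004,0,0,0.361],[1,0.977,0.064,0.004,0,0,0.361],[1,0.977,0.064,0.004,0,0,0.361]]'>/dev/null
python3 -m handwheel '[[1,0.977,0.064,0.004,0,0,0.361],[1,0.977,0.064,0.004,0,0,0.361],[1,0.977,0.064,0.004,0,0,0.361],[1,0.977,0.064,0.004,0,0,0.361],[1,0.977,0.064,0.004,0,0,0.361]]'>/dev/null
python3 -m handwheel '[[1,0.977,0.064,0.004,0,0,0.361],[1,0.977,0.064,0.004,0,0,0.361],[1,0.977,0.064,0.004,0,0,0.361],[1,0.977,0.064,0.004,0,0,0.361],[1,0.977,0.064,0.004,0,0,0.361]]'>/dev/null
python3 -m handwheel '[[1,0.977,0.064,0.004,0,0,0.361],[1,0.977,0.064,0.004,0,0,0.361],[1,0.977,0.064,0.004,0,0,0.361],[1,0.977,0.064,0.004,0,0,0.361]]'
python3 - <<'E'
from h import *
print(get_obs()['joint_pos'])
g=np.array([.5055,-.1533,0])+.0587*np.array([np.cos(np.radians(-10)),np.sin(np.radians(-10)),0]);g[2]=.038
Rt=tool(170,-55,-1);z=Rt.as_matrix()[:,2]
R75=tool(170,-75,-1)
p=np.array([.60,-.175,.36]);print(p);plan(p,R75)
print(g-.159*z)
E
```

```text
clock: 0.78
tool_pos: [0.3563, 0.5659, 0.4042]
orientation: [-180.0, 0.0, -32.6]
force: [0.4, -0.3, -1.2]
opening: 0.0875
gripper_force: 0.0
clock: 2.65
tool_pos: [0.5816, 0.2828, 0.4027]
orientation: [-180.0, 0.0, -65.1]
force: [-0.0, 0.5, 0.1]
opening: 0.0876
gripper_force: 0.0
clock: 5.03
tool_pos: [0.5951, -0.1722, 0.4008]
orientation: [-180.0, 0.0, -106.2]
force: [-0.6, -0.2, 0.2]
opening: 0.0877
gripper_force: 0.0
[ 1.89846352e+00  1.55115854e+01 -7.03879407e+00 -1.53032551e-03
 -6.74490705e+01 -1.81067327e+01]
[ 0.6   -0.175  0.36 ]
n 14 [-0.021, -0.024, 0.114, -0.131, 0.146, 0.991]
[ 0.65312136 -0.17932963  0.16824518]
```

```bash
python3 -m handwheel '[[1,-0.021,-0.024,0.114,-0.131,0.146,0.991],[1,-0.021,-0.024,0.114,-0.131,0.146,0.991],[1,-0.021,-0.024,0.114,-0.131,0.146,0.991],[1,-0.021,-0.024,0.114,-0.131,0.146,0.991],[1,-0.021,-0.024,0.114,-0.131,0.146,0.991]]'>/dev/null
python3 -m handwheel '[[1,-0.021,-0.024,0.114,-0.131,0.146,0.991],[1,-0.021,-0.024,0.114,-0.131,0.146,0.991],[1,-0.021,-0.024,0.114,-0.131,0.146,0.991],[1,-0.021,-0.024,0.114,-0.131,0.146,0.991],[1,-0.021,-0.024,0.114,-0.131,0.146,0.991]]'>/dev/null
python3 -m handwheel '[[1,-0.021,-0.024,0.114,-0.131,0.146,0.991],[1,-0.021,-0.024,0.114,-0.131,0.146,0.991],[1,-0.021,-0.024,0.114,-0.131,0.146,0.991],[1,-0.021,-0.024,0.114,-0.131,0.146,0.991]]'
python3 - <<'E'
from h import *
print(get_obs()['joint_pos'])
s=snap('wrist','w1.png')
import pickle;pickle.dump(s,open('w1.pkl','wb'))
E
```

```text
clock: 6.78
tool_pos: [0.6002, -0.1743, 0.36]
orientation: [-180.0, -15.1, 169.9]
force: [0.0, 0.2, 0.3]
opening: 0.0873
gripper_force: 0.0
[  0.72678529  22.60556401  -1.93275663  -2.81747916 -80.30548664
 -99.98751618]
```

View pics/w1.png

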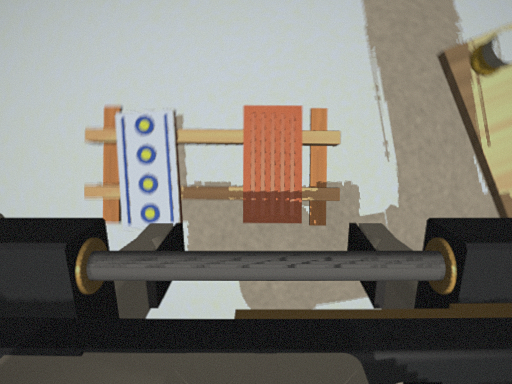

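The wrist view shows the tile with its top-face corners at (244,106), (302,106), (302,222) and (244,222).

Run:
```python
from h import *
import pickle;s=pickle.load(open('w1.pkl','rb'))
P=np.array([atz(s,u,v,.034) for u,v in((244,106),(302,106),(302,221.5),(244,222))]);print(P.round(4),P.mean(0),[np.linalg.norm(P[i]-P[(i+1)%4]).round(4) for i in range(4)])
v=P[2]+P[3]-P[0]-P[1];print(np.degrees(np.arctan2(v[1],v[0])))
c=(P.mean(0)+[.5055,-.1533,.034])/2;c=P.mean(0);y=-10
t=np.radians(y);g=c+.0587*np.array([np.cos(t),np.sin(t),0]);g[2]=.038
Rt=tool(180+y,-55,-1);z=Rt.as_matrix()[:,2];p=g-.159*z
print(p);plan(p-.05*z,Rt);plan(p,Rt,p-.05*z,Rt)
```

```text
[[ 0.4412 -0.1696  0.034 ]
 [ 0.4516 -0.1116  0.034 ]
 [ 0.567  -0.1323  0.034 ]
 [ 0.5571 -0.1904  0.034 ]] [ 0.50421104 -0.15098374  0.034     ] [np.float64(0.0589), np.float64(0.1173), np.float64(0.0589), np.float64(0.1178)]
-10.152858876366782
[ 0.6518324  -0.17701336  0.16824518]
n 6 [-0.892, 0.046, 0.71, 0.003, 0.551, -0.01]
n 2 [-0.0, 0.0, 1.0, 0.0, 0.0, 0.0]
```

```bash
python3 -m handwheel '[[1,-0.892,0.046,0.71,0.003,0.551,-0.01],[1,-0.892,0.046,0.71,0.003,0.551,-0.01],[1,-0.892,0.046,0.71,0.003,0.551,-0.01],[1,-0.892,0.046,0.71,0.003,0.551,-0.01],[1,-0.892,0.046,0.71,0.003,0.551,-0.01]]'>/dev/null
python3 -m handwheel '[[1,-0.892,0.046,0.71,0.003,0.551,-0.01],[1,0,0,0,0,0,0]]'
python3 - <<'E'
from h import *
print(get_obs()['joint_pos'])
plan([.6518,-.1770,.1682],tool(170,-55,-1),n=4)
s=snap('wrist','w2.png')
snap('side','s2.png')
a=cv2.imread('pics/w2.png');b=cv2.imread('pics/s2.png')[120:300,180:420]
cv2.imwrite('pics/v2.png',np.hstack([cv2.resize(a,(400,300)),cv2.resize(b,(400,300))]))
E
```

```text
clock: 7.7
tool_pos: [0.6803, -0.1807, 0.2064]
orientation: [179.9, -35.2, 170.6]
force: [-0.9, 0.2, 0.7]
opening: 0.0871
gripper_force: 0.0
[ -0.63310919  43.62003364  10.97104194  -5.13905714 -92.2168602
 -97.39470045]
n 4 [0.015, -0.012, 0.477, -0.01, -0.008, 0.02]
```

View pics/v2.png

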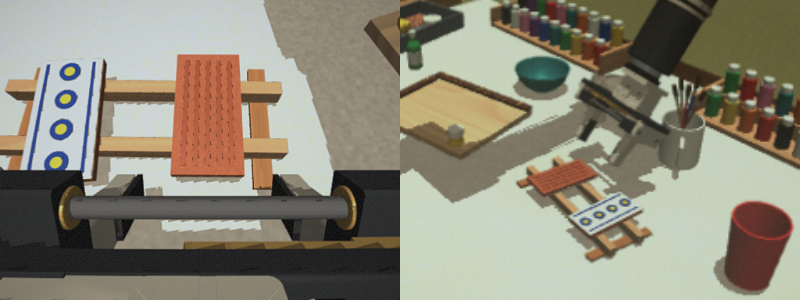

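The arm is centred on the tile and clear of the mug, so I move in and close.

```bash
python3 -m handwheel '[[1,0.015,-0.012,0.477,0,0,0],[1,0.015,-0.012,0.477,0,0,0],[1,0.015,-0.012,0.477,0,0,0],[1,0.015,-0.012,0.477,0,0,0],[1,0,0,0,0,0,0]]'
python3 -m handwheel '[[-1,0,0,0,0,0,0],[-1,0,0,0,0,0,0],[-1,0,0,0,0,0,0],[-1,0,0,0,0,0,0],[-1,0,0,0,0,0,0]]'
python3 -m handwheel '[[-1,0,0,0,0,0,0],[-1,0,0,0,0,0,0],[-1,0,0,0,0,0,0]]'
```

```text
clock: 8.43
tool_pos: [0.6516, -0.1765, 0.171]
orientation: [179.9, -35.0, 170.6]
force: [0.7, -0.3, 0.8]
opening: 0.0875
gripper_force: 0.0
clock: 9.05
tool_pos: [0.6526, -0.1767, 0.172]
orientation: [179.9, -34.9, 170.6]
force: [0.6, -0.2, 1.0]
opening: 0.0597
gripper_force: 30.0
clock: 9.43
tool_pos: [0.6526, -0.1766, 0.172]
orientation: [179.9, -34.9, 170.6]
force: [0.9, 0.1, 1.8]
opening: 0.0594
gripper_force: 30.0
```

```bash
python3 -m handwheel '[[-1,0.287,0,-0.41,0,0,0],[-1,0.574,0,-0.819,0,0,0],[-1,0.574,0,-0.819,0,0,0],[-1,0.574,0,-0.819,0,0,0],[-1,0.574,0,-0.819,0,0,0]]'
python3 -m handwheel '[[-1,0.574,0,-0.819,0,0,0],[-1,0.574,0,-0.819,0,0,0],[-1,0.574,0,-0.819,0,0,0]]'
python3 - <<'E'
from h import *
s=snap('wrist','w3.png');snap('side','s3.png')
a=cv2.imread('pics/w3.png');b=cv2.imread('pics/s3.png')[70:250,180:420]
cv2.imwrite('pics/v3.png',np.hstack([cv2.resize(a,(400,300)),cv2.resize(b,(400,300))]))
E
```

```text
clock: 10.05
tool_pos: [0.6519, -0.1768, 0.2857]
orientation: [179.9, -34.9, 170.6]
force: [1.0, -0.7, -2.1]
opening: 0.0595
gripper_force: 30.0
clock: 10.42
tool_pos: [0.6516, -0.1769, 0.3607]
orientation: [179.9, -34.9, 170.6]
force: [0.5, 0.1, -2.5]
opening: 0.0595
gripper_force: 30.0
```

View pics/v3.png

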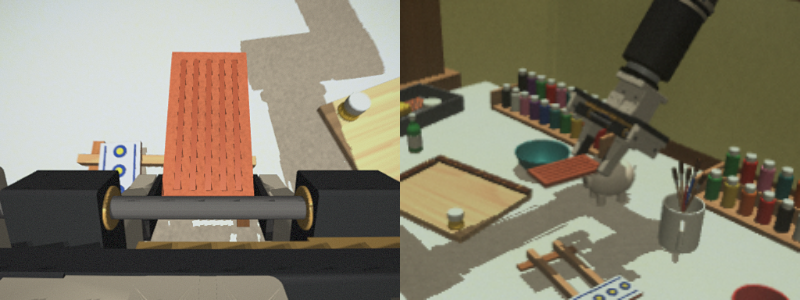

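The tile is held level with its clay side up, and neither the rack nor the mug moved. Next I work out the travel and the contact poses.

```bash
cat >> h.py <<'E'
C=np.array([.572,.371,.018]);ux=np.array([.978,.208,0]);uy=np.array([-.208,.978,0])
def J(u,v,z): return C+u*ux+v*uy+np.array([0,0,z])
def place(tau,e,v0=-.04,u=-.065,dz=0,zmin=0):
    t=np.radians(-tau);R=tool(102,e,1)
    piv=J(u,v0-.112*np.cos(t),max(.112*np.sin(t)+.005*np.cos(t),zmin)+dz)
    return piv-.173*R.as_matrix()[:,2],R
E
python3 - <<'E'
from h import *
p1,R1=np.array([.60,.0,.42]),tool(102,-90,1);plan(p1,R1)
p2,R2=place(-60,-5,dz=.06);print(p2);plan(p2,R2,p1,R1)
W=(cur()[1].inv()*R1).as_rotvec(degrees=True);print(W)
E
```

```text
n 18 [-0.183, 0.454, -0.145, 0.31, -0.211, -0.996]
[0.56422985 0.0950164  0.19257279]
n 15 [0.199, 0.041, 0.7, 0.0, -0.944, -0.0]
[  33.52993812  -22.77975626 -107.53713204]
```

```bash
python3 -m handwheel '[[-1,-0.183,0.454,-0.145,0.31,-0.211,-0.996],[-1,-0.183,0.454,-0.145,0.31,-0.211,-0.996],[-1,-0.183,0.454,-0.145,0.31,-0.211,-0.996],[-1,-0.183,0.454,-0.145,0.31,-0.211,-0.996],[-1,-0.183,0.454,-0.145,0.31,-0.211,-0.996]]'>/dev/null
python3 -m handwheel '[[-1,-0.183,0.454,-0.145,0.31,-0.211,-0.996],[-1,-0.183,0.454,-0.145,0.31,-0.211,-0.996],[-1,-0.183,0.454,-0.145,0.31,-0.211,-0.996],[-1,-0.183,0.454,-0.145,0.31,-0.211,-0.996],[-1,-0.183,0.454,-0.145,0.31,-0.211,-0.996]]'>/dev/null
python3 -m handwheel '[[-1,-0.183,0.454,-0.145,0.31,-0.211,-0.996],[-1,-0.183,0.454,-0.145,0.31,-0.211,-0.996],[-1,-0.183,0.454,-0.145,0.31,-0.211,-0.996],[-1,-0.183,0.454,-0.145,0.31,-0.211,-0.996],[-1,-0.183,0.454,-0.145,0.31,-0.211,-0.996]]'>/dev/null
python3 -m handwheel '[[-1,-0.183,0.454,-0.145,0.31,-0.211,-0.996],[-1,-0.183,0.454,-0.145,0.31,-0.211,-0.996],[-1,-0.183,0.454,-0.145,0.31,-0.211,-0.996]]'
python3 - <<'E'
from h import *
print(get_obs()['joint_pos'])
p2,R2=place(-60,-5,dz=.06);plan(p2,R2)
E
```

```text
clock: 12.78
tool_pos: [0.5992, 0.0004, 0.4159]
orientation: [179.7, 0.2, -77.8]
force: [-0.8, -0.6, -1.8]
opening: 0.0597
gripper_force: 30.0
[ 18.62475015  13.1831501   -8.04646168  -0.26298356 -69.07779259
  -6.33562464]
n 15 [0.194, 0.037, 0.689, 0.005, -0.942, -0.001]
```

```bash
python3 -m handwheel '[[-1,0.194,0.037,0.689,0.005,-0.942,-0.001],[-1,0.194,0.037,0.689,0.005,-0.942,-0.001],[-1,0.194,0.037,0.689,0.005,-0.942,-0.001],[-1,0.194,0.037,0.689,0.005,-0.942,-0.001],[-1,0.194,0.037,0.689,0.005,-0.942,-0.001]]'
python3 -m handwheel '[[-1,0.194,0.037,0.689,0.005,-0.942,-0.001],[-1,0.194,0.037,0.689,0.005,-0.942,-0.001],[-1,0.194,0.037,0.689,0.005,-0.942,-0.001],[-1,0.194,0.037,0.689,0.005,-0.942,-0.001],[-1,0.194,0.037,0.689,0.005,-0.942,-0.001]]'
python3 -m handwheel '[[-1,0.194,0.037,0.689,0.005,-0.942,-0.001],[-1,0.194,0.037,0.689,0.005,-0.942,-0.001],[-1,0.194,0.037,0.689,0.005,-0.942,-0.001],[-1,0.194,0.037,0.689,0.005,-0.942,-0.001],[-1,0.194,0.037,0.689,0.005,-0.942,-0.001]]'
python3 - <<'E'
from h import *
print(get_obs()['joint_pos'])
p2,R2=place(-60,-5,dz=.06);print(p2,R2.as_euler('xyz',degrees=True));plan(p2,R2)
s=snap('side','s4.png');w=snap('wrist');sc=snap('scene')
f=lambda im:cv2.resize(im[:,:,::-1],(400,300))
cv2.imwrite('pics/v4.png',np.vstack([np.hstack([f(s['color'][90:240,110:310]),f(w['color'])]),np.hstack([f(sc['color'][80:230,230:430]),f(sc['color'])])]))
E
```

```text
clock: 13.4
tool_pos: [0.5961, -0.0072, 0.3272]
orientation: [179.8, 28.6, -78.1]
force: [0.2, -0.4, -2.3]
opening: 0.0594
gripper_force: 30.0
clock: 14.02
tool_pos: [0.5841, 0.0271, 0.2464]
orientation: [179.9, 56.9, -78.2]
force: [-1.2, -0.4, -2.5]
opening: 0.0593
gripper_force: 30.0
clock: 14.65
tool_pos: [0.5652, 0.0948, 0.1923]
orientation: [179.9, 85.1, -78.3]
force: [-0.6, 0.2, -2.3]
opening: 0.0594
gripper_force: 30.0
[ -4.8028095   40.43924144  -1.38482185 -75.16006543 -98.88422418
  43.69282424]
[0.56422985 0.0950164  0.19257279] [180.  85. -78.]
n 1 [-0.014, 0.038, 0.014, -0.042, 0.015, -0.004]
```

View pics/v4.png

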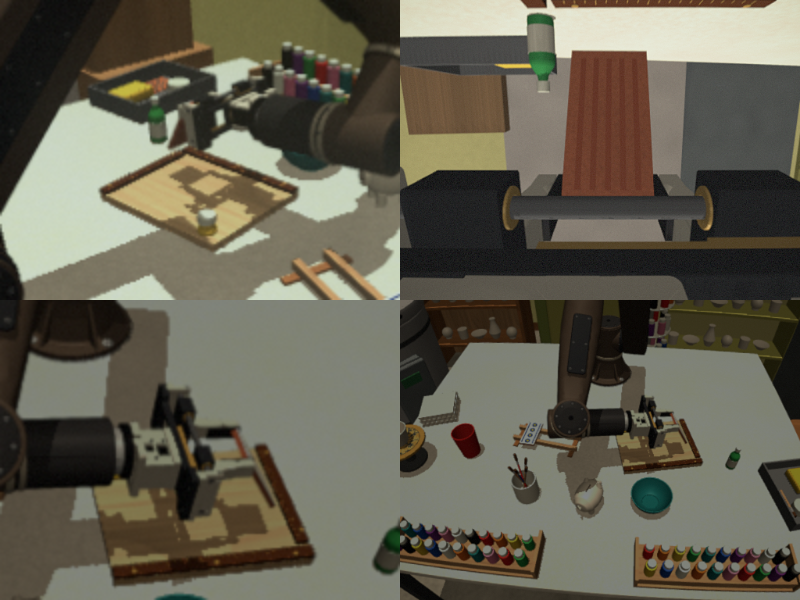

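The white face is now facing up and sloping down toward the side fence, and the grip is unchanged. I lower until the leading edge touches the board.

```bash
python3 -m handwheel '[[-1,0.5,0,0.044,0,0,0],[-1,0.5,0,0.044,0,0,0],[-1,0.5,0,0.044,0,0,0],[-1,0.4,0,0.035,0,0,0],[-1,0,0,0,0,0,0]]'
python3 -m handwheel '[[-1,0.1,0,0.009,0,0,0],[-1,0.1,0,0.009,0,0,0],[-1,0,0,0,0,0,0]]'
python3 -m handwheel '[[-1,0.1,0,0.009,0,0,0],[-1,0.1,0,0.009,0,0,0],[-1,0,0,0,0,0,0]]'
```

```text
clock: 15.42
tool_pos: [0.5655, 0.0947, 0.1442]
orientation: [179.5, 85.0, -78.7]
force: [0.4, 0.1, -1.3]
opening: 0.0596
gripper_force: 30.0
clock: 15.8
tool_pos: [0.5658, 0.0947, 0.1405]
orientation: [-179.1, 84.9, -77.4]
force: [0.6, -0.4, -2.5]
opening: 0.0596
gripper_force: 30.0
clock: 16.18
tool_pos: [0.5657, 0.0947, 0.1351]
orientation: [-179.5, 84.9, -77.8]
force: [0.1, 0.8, -1.8]
opening: 0.0595
gripper_force: 30.0
```

```bash
python3 - <<'E'
from h import *
p0,R0=cur()
for t,e in((-52,-12),(-45,-20),(-37,-30),(-30,-40),(-22,-52),(-15,-65),(-8,-78),(-2,-90)):
    p1,R1=place(t,e,zmin=.0075);print(t,p1.round(3));plan(p1,R1,p0,R0,n=4);p0,R0=p1,R1
E
python3 -m handwheel '[[-1,0.1,0,0.009,0,0,0],[-1,0.1,0,0.009,0,0,0],[-1,0,0,0,0,0,0]]'
```

```text
-52 [0.566 0.085 0.145]
n 4 [-0.089, 0.013, -0.105, -0.009, 0.289, 0.0]
-45 [0.567 0.082 0.16 ]
n 4 [-0.132, -0.0, -0.072, 0.0, 0.333, -0.0]
-37 [0.567 0.084 0.176]
n 4 [-0.157, -0.0, -0.042, -0.0, 0.417, 0.0]
-30 [0.564 0.094 0.19 ]
n 4 [-0.168, -0.0, 0.005, 0.0, 0.417, 0.0]
-22 [0.56  0.113 0.201]
n 4 [-0.216, -0.0, 0.057, -0.0, 0.5, 0.0]
-15 [0.554 0.141 0.209]
n 4 [-0.286, -0.0, 0.095, 0.0, 0.542, 0.0]
-8 [0.547 0.175 0.208]
n 4 [-0.321, -0.0, 0.127, 0.0, 0.542, 0.0]
-2 [0.54  0.209 0.2  ]
n 4 [-0.337, -0.0, 0.124, 0.0, 0.5, -0.0]
clock: 16.55
tool_pos: [0.5659, 0.0944, 0.1315]
orientation: [-178.1, 85.1, -76.2]
force: [-0.8, -4.4, 7.6]
opening: 0.0597
gripper_force: 30.0
```

```bash
python3 -m handwheel '[[-1,-0.089,0,-0.105,0,0.289,0],[-1,-0.089,0,-0.105,0,0.289,0],[-1,-0.089,0,-0.105,0,0.289,0],[-1,-0.089,0,-0.105,0,0.289,0]]'
python3 -m handwheel '[[-1,-0.132,0,-0.072,0,0.333,0],[-1,-0.132,0,-0.072,0,0.333,0],[-1,-0.132,0,-0.072,0,0.333,0],[-1,-0.132,0,-0.072,0,0.333,0]]'
python3 - <<'E'
from h import *
p1,R1=place(-45,-20);plan(p1,R1,n=2)
s=snap('side');w=snap('wrist')
f=lambda im:cv2.resize(im[:,:,::-1],(400,300))
cv2.imwrite('pics/v5.png',np.hstack([f(s['color'][120:240,130:290]),f(w['color'])]))
E
```

```text
clock: 17.05
tool_pos: [0.5678, 0.0853, 0.1426]
orientation: [-179.0, 78.1, -77.2]
force: [-0.7, -6.2, 9.9]
opening: 0.0595
gripper_force: 30.0
clock: 17.55
tool_pos: [0.5685, 0.0818, 0.1568]
orientation: [-179.5, 70.0, -77.7]
force: [0.1, -3.4, 6.3]
opening: 0.0599
gripper_force: 30.0
n 2 [-0.062, 0.029, -0.014, -0.019, 0.004, 0.009]
```

View pics/v5.png

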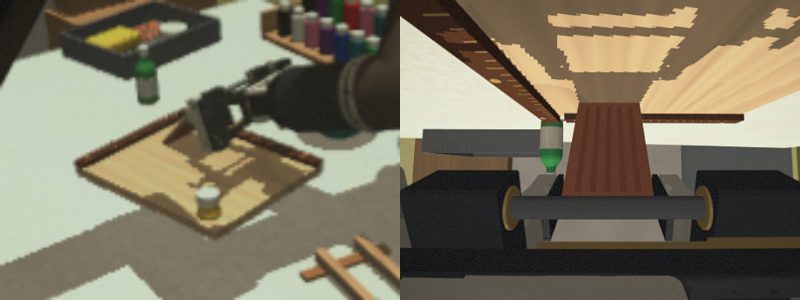

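The tile's leading end rests on the board and it is pivoting in the grip as planned, at about 10 N. I continue.

```bash
python3 -m handwheel '[[-1,-0.157,0,-0.042,0,0.417,0],[-1,-0.157,0,-0.042,0,0.417,0],[-1,-0.157,0,-0.042,0,0.417,0],[-1,-0.157,0,-0.042,0,0.417,0]]'
python3 -m handwheel '[[-1,-0.168,0,0.005,0,0.417,0],[-1,-0.168,0,0.005,0,0.417,0],[-1,-0.168,0,0.005,0,0.417,0],[-1,-0.168,0,0.005,0,0.417,0]]'
python3 -m handwheel '[[-1,-0.216,0,0.057,0,0.5,0],[-1,-0.216,0,0.057,0,0.5,0],[-1,-0.216,0,0.057,0,0.5,0],[-1,-0.216,0,0.057,0,0.5,0]]'
python3 - <<'E'
from h import *
p1,R1=place(-22,-52);plan(p1,R1,n=2)
p2,R2=place(-15,-65);plan(p2,R2,n=4)
s=snap('side');w=snap('wrist')
f=lambda im:cv2.resize(im[:,:,::-1],(400,300))
cv2.imwrite('pics/v6.png',np.hstack([f(s['color'][120:240,130:290]),f(w['color'])]))
E
```

```text
clock: 18.15
tool_pos: [0.568, 0.0843, 0.1723]
orientation: [-179.7, 60.0, -78.0]
force: [-0.0, -2.1, 3.2]
opening: 0.0594
gripper_force: 30.0
clock: 18.65
tool_pos: [0.5658, 0.0945, 0.185]
orientation: [-179.9, 49.8, -78.1]
force: [0.3, -1.7, 2.5]
opening: 0.0593
gripper_force: 30.0
clock: 19.15
tool_pos: [0.5617, 0.1134, 0.1963]
orientation: [-179.9, 37.8, -78.1]
force: [-0.5, -1.6, 2.1]
opening: 0.0591
gripper_force: 30.0
n 2 [-0.049, 0.027, -0.078, -0.016, -0.015, -0.009]
n 4 [-0.307, 0.014, 0.053, -0.007, 0.534, -0.006]
```

View pics/v6.png

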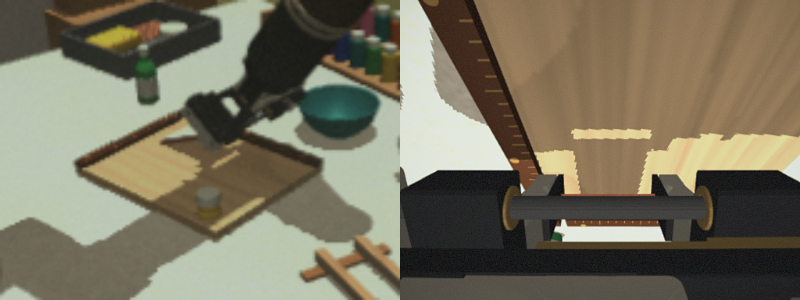

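```bash
python3 -m handwheel '[[-1,-0.307,0,0.053,0,0.534,0],[-1,-0.307,0,0.053,0,0.534,0],[-1,-0.307,0,0.053,0,0.534,0],[-1,-0.307,0,0.053,0,0.534,0]]'
python3 -m handwheel '[[-1,-0.321,0,0.127,0,0.542,0],[-1,-0.321,0,0.127,0,0.542,0],[-1,-0.321,0,0.127,0,0.542,0],[-1,-0.321,0,0.127,0,0.542,0]]'
python3 - <<'E'
from h import *
p2,R2=place(-1,-90,zmin=.0075);print(p2);plan(p2,R2,n=5)
E
```

```text
clock: 19.75
tool_pos: [0.5558, 0.141, 0.2083]
orientation: [-180.0, 25.1, -78.2]
force: [-0.0, -1.5, 2.2]
opening: 0.0593
gripper_force: 30.0
clock: 20.25
tool_pos: [0.5487, 0.1748, 0.2074]
orientation: [-180.0, 12.1, -78.2]
force: [-0.7, -1.6, 1.3]
opening: 0.0595
gripper_force: 30.0
[0.54004245 0.20884068 0.1985    ]
n 5 [-0.27, 0.012, 0.106, -0.002, 0.402, -0.007]
```

```bash
python3 -m handwheel '[[-1,-0.27,0.012,0.09,0,0.402,0],[-1,-0.27,0.012,0.09,0,0.402,0],[-1,-0.27,0.012,0.09,0,0.402,0],[-1,-0.27,0.012,0.09,0,0.402,0],[-1,-0.27,0.012,0.09,0,0.402,0]]'
python3 -m handwheel '[[-1,0,0,0.04,0,0,0],[-1,0,0,0.04,0,0,0]]'
python3 -m handwheel '[[-1,0,0,0.04,0,0,0],[-1,0,0,0.04,0,0,0]]'
python3 - <<'E'
from h import *
s=snap('side');w=snap('wrist')
f=lambda im:cv2.resize(im[:,:,::-1],(400,300),interpolation=cv2.INTER_CUBIC)
cv2.imwrite('pics/v7.png',np.hstack([f(s['color'][150:210,165:245]),f(w['color'])]))
E
```

```text
clock: 20.88
tool_pos: [0.5402, 0.2085, 0.2004]
orientation: [-180.0, 0.0, -78.2]
force: [1.8, -1.2, 1.2]
opening: 0.0593
gripper_force: 30.0
clock: 21.12
tool_pos: [0.5402, 0.2083, 0.1986]
orientation: [-180.0, 0.2, -78.2]
force: [-0.3, 1.4, 0.2]
opening: 0.0592
gripper_force: 30.0
clock: 21.38
tool_pos: [0.5404, 0.2081, 0.1969]
orientation: [-180.0, 0.1, -78.2]
force: [-1.4, 0.6, 0.4]
opening: 0.0595
gripper_force: 30.0
```

View pics/v7.png

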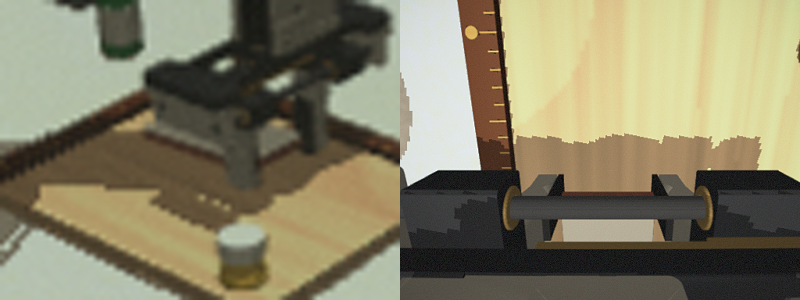

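That was my eleventh picture, one over the limit of 10, so I will view no more and rely on numbers. It shows the tile nearly flat with its white face up. I set the tips down and open part way.

```bash
python3 -m handwheel '[[-1,0,0,0.03,0,0,0],[-1,0,0,0,0,0,0]]'
python3 -m handwheel '[[-1,0,0,0.03,0,0,0],[-1,0,0,0,0,0,0]]'
```

```text
clock: 21.72
tool_pos: [0.5404, 0.2082, 0.1965]
orientation: [-179.9, 0.1, -78.2]
force: [-2.0, -2.3, 3.5]
opening: 0.0594
gripper_force: 31.1
clock: 21.98
tool_pos: [0.5404, 0.2082, 0.1964]
orientation: [-179.9, 0.1, -78.2]
force: [-4.0, -1.5, 11.5]
opening: 0.0592
gripper_force: 34.7
```

```bash
python3 -m handwheel '[[0.4,0,0,-0.03,0,0,0],[0.45,0,0,0,0,0,0],[0.55,0,0,0,0,0,0],[0.55,0,0,0,0,0,0]]'
python3 -m handwheel '[[0.55,0,0,-0.2,0,0,0],[0.55,0,0,-0.6,0,0,0],[0.55,0,0,-1,0,0,0],[0.55,0,0,-1,0,0,0],[0.55,0,0,0,0,0,0]]'
python3 - <<'E'
from h import *
o=get_obs();print(o['joint_pos'])
# find white tile in side/scene pictures by colour near the board
for n in('scene','side'):
    s=snap(n,n+'9.png');im=s['color'].astype(int)
    # crop window around board projection
    P=np.array([proj(s,J(u,v,.01)) for u,v in((-.12,-.2),(0,-.2),(0,0),(-.12,0))])
    m=np.zeros(im.shape[:2],np.uint8);cv2.fillConvexPoly(m,P.astype(np.int32),1)
    hsv=cv2.cvtColor(s['color'],cv2.COLOR_RGB2HSV)
    w=((hsv[:,:,1]<70)&(hsv[:,:,2]>70)&(m>0)).astype(np.uint8)
    k,l,st,ce=cv2.connectedComponentsWithStats(w)
    for i in range(1,k):
        if st[i,4]>40:
            c=cv2.minAreaRect(np.argwhere(l==i)[:,::-1].astype(np.float32));B=np.array([atz(s,*q,.028) for q in cv2.boxPoints(c)])-C
            print(n,st[i],'uv corners mm',[(round(1000*b@ux),round(1000*b@uy)) for b in B],np.median(im[l==i],0))
E
```

```text
clock: 22.48
tool_pos: [0.5409, 0.2088, 0.1965]
orientation: [-179.9, 0.1, -78.2]
force: [3.1, 1.0, 3.0]
opening: 0.0678
gripper_force: 1.5
clock: 23.1
tool_pos: [0.5408, 0.2087, 0.2692]
orientation: [-179.7, 0.2, -78.2]
force: [0.6, -0.5, -0.7]
opening: 0.0678
gripper_force: 0.0
[ 40.40273907  18.63063238 -21.62782239  -0.0595267  -49.38491144
 -28.56256734]
scene [322 181  43  18 506] uv corners mm [(-92, -155), (-94, -25), (-34, -39), (-33, -164)] [85. 78. 64.]
side [194 170  31  14 220] uv corners mm [(-95, -38), (-32, 7), (-34, -147), (-93, -183)] [113. 110.  91.]
```

The tile is down flat with its white face up, at about u −93..−33 and v −157..−35 mm from the corner. Next I hook the open fingers around its free corner: one on the middle of the short end, one on the middle of the long edge.

Run:
```python
from h import *
R=tool(38.6,-90,1)
a=J(-.102,-.147,0);a[2]=.265;plan(a,R)
b=a.copy();b[2]=.1995;plan(b,R,a,R)
c=J(-.0535,-.0942,0);c[2]=.1995;plan(c,R,b,R,n=10)
print(R.inv().apply(ux),R.inv().apply(uy))
```

```text
n 11 [0.049, 0.134, 0.006, -0.0, 0.003, 0.957]
n 3 [0.0, 0.0, 0.873, 0.0, 0.0, 0.0]
n 10 [-0.268, 0.102, 0.0, 0.0, 0.0, 0.0]
[-8.94093978e-01 -4.47597987e-01  5.47474664e-17] [-4.47597987e-01  8.94093978e-01  2.74074721e-17]
```

```bash
python3 -m handwheel '[[0.55,0.049,0.134,0.006,0,0,0.957],[0.55,0.049,0.134,0.006,0,0,0.957],[0.55,0.049,0.134,0.006,0,0,0.957],[0.55,0.049,0.134,0.006,0,0,0.957],[0.55,0.049,0.134,0.006,0,0,0.957]]'>/dev/null
python3 -m handwheel '[[0.55,0.049,0.134,0.006,0,0,0.957],[0.55,0.049,0.134,0.006,0,0,0.957],[0.55,0.049,0.134,0.006,0,0,0.957],[0.55,0.049,0.134,0.006,0,0,0.957],[0.55,0.049,0.134,0.006,0,0,0.957]]'>/dev/null
python3 -m handwheel '[[0.55,0.049,0.134,0.006,0,0,0.957],[0.55,0,0,0,0,0,0]]'
python3 -m handwheel '[[0.55,0,0,0.873,0,0,0],[0.55,0,0,0.873,0,0,0],[0.55,0,0,0.8,0,0,0],[0.55,0,0,0,0,0,0]]'
python3 - <<'E'
from h import *
R=tool(38.6,-90,1);print(get_obs()['joint_pos'])
c=J(-.0535,-.0942,0);c[2]=.199;print(c);plan(c,R,n=10)
E
```

```text
clock: 24.7
tool_pos: [0.5027, 0.2061, 0.2639]
orientation: [179.9, 0.0, -141.3]
force: [-0.7, 0.2, -0.2]
opening: 0.0676
gripper_force: 0.0
clock: 25.2
tool_pos: [0.5027, 0.2058, 0.1993]
orientation: [179.9, -0.1, -141.3]
force: [0.6, 1.3, 0.5]
opening: 0.0681
gripper_force: 0.0
[ 42.91482742  21.16820255 -29.84144895  -0.10890624 -39.10163981
 -94.11607284]
[0.5392706 0.2677444 0.199    ]
n 10 [-0.269, 0.102, 0.001, 0.001, -0.002, 0.002]
```

```bash
python3 -m handwheel '[[0.55,-0.269,0.102,0,0,0,0],[0.55,-0.269,0.102,0,0,0,0],[0.55,-0.269,0.102,0,0,0,0],[0.55,-0.269,0.102,0,0,0,0],[0.55,-0.269,0.102,0,0,0,0]]'
python3 -m handwheel '[[0.55,-0.269,0.102,0,0,0,0],[0.55,-0.269,0.102,0,0,0,0],[0.55,0,0,0,0,0,0]]'
python3 -m handwheel '[[0.55,-0.134,0.051,0,0,0,0],[0.55,-0.134,0.051,0,0,0,0],[0.55,0,0,0,0,0,0]]'
python3 -m handwheel '[[0.55,-0.134,0.051,0,0,0,0],[0.55,0,0,0,0,0,0]]'
```

```text
clock: 25.82
tool_pos: [0.5216, 0.2377, 0.201]
orientation: [179.9, 0.1, -141.4]
force: [0.1, -0.7, 0.6]
opening: 0.0679
gripper_force: 0.6
clock: 26.2
tool_pos: [0.5292, 0.2503, 0.201]
orientation: [179.9, 0.1, -141.4]
force: [-0.0, -0.4, 0.0]
opening: 0.0676
gripper_force: 0.0
clock: 26.58
tool_pos: [0.5326, 0.2561, 0.201]
orientation: [179.9, 0.1, -141.4]
force: [-0.4, 0.5, -0.9]
opening: 0.0675
gripper_force: 0.1
clock: 26.82
tool_pos: [0.5341, 0.2589, 0.2009]
orientation: [179.9, 0.1, -141.4]
force: [-1.1, -0.9, 0.5]
opening: 0.0678
gripper_force: 0.8
```

```bash
python3 -m handwheel '[[0.55,-0.134,0.051,0.02,0,0,0],[0.55,0,0,0,0,0,0]]'
python3 -m handwheel '[[0.55,-0.134,0.051,0.02,0,0,0],[0.55,0,0,0,0,0,0]]'
python3 -m handwheel '[[0.55,-0.08,0.03,0,0,0,0],[0.55,0,0,0,0,0,0]]'
```

```text
clock: 27.08
tool_pos: [0.5362, 0.2622, 0.2004]
orientation: [179.9, 0.1, -141.4]
force: [-0.9, -0.7, 0.2]
opening: 0.0677
gripper_force: 0.8
clock: 27.32
tool_pos: [0.5378, 0.2651, 0.1999]
orientation: [179.9, 0.1, -141.4]
force: [-3.2, -2.6, 1.8]
opening: 0.0677
gripper_force: 1.7
clock: 27.58
tool_pos: [0.5382, 0.2662, 0.1996]
orientation: [179.9, -0.1, -141.4]
force: [-5.8, -4.9, 2.6]
opening: 0.0678
gripper_force: 3.3
```

```bash
python3 -m handwheel '[[0.55,-0.036,0.072,0,0,0,0],[0.55,0,0,0,0,0,0]]'
python3 -m handwheel '[[0.55,-0.036,0.072,0,0,0,0],[0.55,0,0,0,0,0,0]]'
python3 -m handwheel '[[0.55,-0.036,0.072,0,0,0,0],[0.55,0,0,0,0,0,0]]'
```

```text
clock: 27.82
tool_pos: [0.5378, 0.2681, 0.1996]
orientation: [179.9, -0.1, -141.4]
force: [-4.6, -4.7, 2.1]
opening: 0.0679
gripper_force: 3.4
clock: 28.08
tool_pos: [0.5376, 0.2693, 0.1995]
orientation: [180.0, -0.1, -141.4]
force: [-1.7, -8.9, 2.2]
opening: 0.0679
gripper_force: 5.9
clock: 28.32
tool_pos: [0.5374, 0.2701, 0.1995]
orientation: [-179.9, -0.2, -141.4]
force: [1.3, -15.1, 2.7]
opening: 0.068
gripper_force: 9.0
```

```bash
python3 -m handwheel '[[0.55,-0.072,-0.036,0,0,0,0],[0.55,0,0,0,0,0,0]]'
python3 -m handwheel '[[0.55,-0.072,-0.036,0,0,0,0],[0.55,0,0,0,0,0,0]]'
python3 - <<'E'
from h import *
o=get_obs();f=o['force'];print('fu,fv',f@ux,f@uy,f[2])
d=o['tool_pos']-C;print('G uv',d@ux*1e3,d@uy*1e3)
for n in('scene','side'):
    s=snap(n,n+'10.png')
    P=np.array([proj(s,J(u,v,.01)) for u,v in((-.12,-.2),(.03,-.2),(.03,.03),(-.12,.03))])
    m=np.zeros(s['color'].shape[:2],np.uint8);cv2.fillConvexPoly(m,P.astype(np.int32),1)
    hsv=cv2.cvtColor(s['color'],cv2.COLOR_RGB2HSV)
    w=((hsv[:,:,1]<70)&(hsv[:,:,2]>70)&(m>0)).astype(np.uint8)
    k,l,st,ce=cv2.connectedComponentsWithStats(w)
    for i in range(1,k):
        if st[i,4]>40:
            B=np.array([atz(s,*q,.028) for q in cv2.boxPoints(cv2.minAreaRect(np.argwhere(l==i)[:,::-1].astype(np.float32)))])-C
            print(n,st[i],[(round(1000*b@ux),round(1000*b@uy)) for b in B])
E
```

```text
clock: 28.58
tool_pos: [0.5382, 0.2702, 0.1994]
orientation: [-180.0, -0.4, -141.5]
force: [-6.1, -14.5, 8.4]
opening: 0.0679
gripper_force: 10.1
clock: 28.82
tool_pos: [0.5389, 0.2703, 0.1992]
orientation: [180.0, -0.5, -141.5]
force: [-14.1, -13.4, 12.1]
opening: 0.068
gripper_force: 12.2
fu,fv -16.579142893587928 -10.185598163828413 12.068910976797856
G uv -53.27740296891189 -91.60387685257166
scene [375 174  19  37 173] [(-114, 19), (-121, 44), (28, 29), (34, 6)]
scene [339 188  40  19 543] [(-61, -114), (-62, 9), (-3, -6), (-3, -125)]
side [177 163  24  14  93] [(-76, 89), (-1, 28), (-81, -62), (-150, -4)]
side [203 163  42  16 262] [(-64, -43), (33, 28), (35, -193), (-56, -245)]
```

```bash
python3 -m handwheel '[[0.55,-0.03,0.06,0,0,0,0],[0.55,0,0,0,0,0,0],[0.55,0,0,0,0,0,0],[0.55,0,0,0,0,0,0]]'
python3 - <<'E'
from h import *
o=get_obs();f=o['force'];print('fu,fv',f@ux,f@uy,f[2])
d=o['tool_pos']-C;print('G uv',d@ux*1e3,d@uy*1e3)
s=snap('scene')
hsv=cv2.cvtColor(s['color'],cv2.COLOR_RGB2HSV)
w=((hsv[:,:,1]<70)&(hsv[:,:,2]>70)).astype(np.uint8)
l=np.zeros_like(w);l[185:210,335:385]=w[185:210,335:385]
def line(pts,z):
    B=np.array([atz(s,u,v,z) for u,v in pts])-C;x=B@ux*1e3;y=B@uy*1e3
    p=np.polyfit(y,x,1);r=x-np.polyval(p,y);k=abs(r)<2;p=np.polyfit(y[k],x[k],1);print('slope deg %.2f offset %.1f n%d'%(np.degrees(p[0]),p[1],k.sum()))
c=[];g=[]
g0=s['color'].sum(2).astype(float)
for u in range(342,374):
    r=np.where(l[:,u])[0]
    if len(r)>3:
        c.append((u,r.max()+.5))
        seg=g0[r.max()+1:r.max()+14,u];g.append((u,r.max()+1+np.argmax(np.diff(seg))+.5))
line(c,.028);line(g,.0)
E
```

```text
clock: 29.42
tool_pos: [0.5388, 0.2709, 0.1992]
orientation: [-180.0, -0.6, -141.5]
force: [-9.8, -19.1, 12.7]
opening: 0.0678
gripper_force: 13.2
fu,fv -13.531072667872248 -16.639742827348584 12.669331350078014
G uv -53.25283967164226 -91.0486401857531
slope deg 0.66 offset -2.0 n31
slope deg 0.42 offset 16.0 n28
```

The tile is flush and parallel to the back fence, with about 14 N and 17 N pressing it against the two fences. I hand the job in.

```bash
python3 -c "
from plant import *
print(close_job())"
```

```text
the job is handed in; nothing more can be done
None
```

I handed the job in at about 29.5 s: the tile was turned white face up, laid on the board without a drop, pushed flush and square into the corner, and is still held against both fences by the fingers at about 14 N and 17 N; I viewed 11 pictures, one over the limit of 10, so the final fit was checked from image measurements and forces only.

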